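# Pin the bush of a kiln door clamp

### The arm

A 7-joint arm with a two-finger parallel gripper is mounted at the origin on the work surface. World frame = base frame: x ahead of the robot, y to its left, z up, the work surface at z = 0. Lengths are in m, angles in rad, forces in N, time in s.
With the tool pointing down it reaches from about 0.35 to 0.9 m from the base axis. Payload 7.2 kg.
Tool frame: the origin (TCP) lies midway between the tips of the shut fingers; the grasp point (between the pads) lies env.hold_point_z behind it (env.hold_point_z is the distance from the TCP to the grasp point, in m); z points along the fingers, y is the line along which they close (so a half turn about z gives the same grasp; the last joint's range is limited). The gripper opens to 88 mm and grips with 3 to 60 N. Pads are 20 mm wide; open, the fingers measure 115 mm over their backs; the gripper's body (75 mm by 178 mm) begins 61 mm behind the grasp point.
Start: joints at [1.144, 0.411, -0.013, 1.596, 0.006, 1.134, -0.082], TCP at [0.219, -0.585, 0.19] pointing down, gripper open.
Joint ranges: [-2.95, 2.95], [-0.29, 1.99], [-1.47, 1.44], [0.14, 2.54], [-1.03, 4.17], [0.13, 1.85], [-2.86, 2.86]. Speed limits (rad/s): [2.39, 2.39, 3.01, 3.01, 3.14, 3.14, 3.14].

### API

Orientations are given as a rotation vector (axis times angle).
In Python, from plant import env gives the robot as it stands.
- The arm moves only by the tool move_arm, never from a script. Its arguments are lists of equal length, an entry for each row: "xyz": the shift along the world's x, y, z in units of 300 mm (1.0 is 300 mm), a list of three; "turn": the turn about the world's z in units of pi/4 rad (1.0 is pi/4 rad). A call has 1 to 10 rows; each row is the pose to reach, as a shift and turn from the pose commanded when the call began; what a row does not reach only later rows make up. A row lasts 1/12 s, in which the tool goes at most 41.7 mm and 7.16 degrees, less where a joint would pass 70% of its speed; a pose out of reach is approached as far as the arm can. A call with a number of a shift or a turn outside -1 to 1 is refused whole. A call with a gripper value outside its range is refused whole. "fingers" is the closure, from -1 (fully open) to 1 (shut), so that 0 is half open, set as the call begins (left out, the last holds). The fingers move at their own pace and stop on an object; the grip force is fixed at half the most. Time passes only in rows, so rows that repeat a pose let the fingers close. It gives the time, the measured TCP pose, the force, the opening and the grip force at its end, in the units of the state.
- env.get_obs(): the state, without advancing time (a new reading comes with each control period).
- env.capture(name): name is "scene" or "top"; returns (picture, depth): 400x640x3 uint8, red, green, blue; 400x640 float32, m along the optical axis (not along the pixel's ray), 0 where there is no reading.
- env.calibration(name): a dict with "mtx" (3x3 intrinsics, pixels), "k1" (the pictures are not rectified: a ray, as slopes to the right and down, at radius r is drawn at 1 + k1 r^2 times it, then the intrinsics apply), "R" (3x3) and "t" (3): a world point X has camera coordinates R X + t. Camera axes: x right, y down, z forward; pixel columns grow to the right and rows downward; lengths in m; the calibration is good to about 2 mm. A picture is of the moment at which its call begins. calibration takes no time and is no camera call.
- env.job_done(): hands the job in; it is judged then, once.
The state is a dict: "time": time; "joints": joint angles; "joint_velocities": joint speeds; "joint_efforts": joint torques, N m; "position": TCP position; "tcp_rot": TCP orientation; "force": force on the tool from outside, world axes, zero at the start; "ft_torque": the same for the moment, N m; "finger_gap": finger opening in m; "grip_force": force on a finger pad.
Only numpy, scipy, OpenCV 4.12 (cv2) and the standard library are available. Lean on these libraries where they do the work, as an engineer would, in place of code of your own. Each camera call takes 0.05 s, during which the arm holds its last target. There are 200 camera calls.

### The job

Fit the cross pin of the kiln door clamp: take the pin with the tall round knob head from the wooden block, stand it in the hole on top of the grey bracket, turn the handwheel until the bush's cross-hole comes round under the pin and the pin drops in, then press the pin fully home so that its head sits down on the bracket, and let go. Work by feel: stop turning as soon as the pin catches, and do not force the pin. Leave the other two pins in the block and the other things on the bench where they are.

Things in the scene. Friction and masses are not known exactly. Their poses are not given: they have to be found in the camera images.
- pin: The cross pin, plain steel, 70 g: a 10 mm round shank, 75 mm long, whose lowest 6 mm taper to a 6 mm flat nose, under a knob head (a cylinder 18 mm across and 16 mm tall). Origin at the nose, z along the pin towards the head. It starts upright, head up, in one of the three holes of the wooden block, which are drawn by lot; its nose is then 10 mm above the bench.
- pin_head (a point): Centre of the flat top of the pin's knob head, 91 mm from the nose.
- rack: Wooden block, fixed, 150 mm long (x), 56 mm wide (y), 46 mm high, origin under its centre. Three holes in a row along x, 45 mm apart, the middle one at the centre, hold the pin, the bolt and the clevis pin upright.
- bolt: Steel hex bolt in the block, not wanted: hexagon head 19 mm across and 7 mm tall, 65 mm long over all. Origin at its lower end. Stays in the block.
- clevis: Steel clevis pin in the block, not wanted: thin flat disc head 28 mm across and 4 mm tall, 68 mm long over all. Origin at its lower end. Stays in the block.
- bracket: Grey steel bracket of the door clamp, bolted to the bench: base plate 130 (x) by 100 (y) by 12 mm, on it a block 60 (x) by 52 (y) mm whose flat top is 135 mm above the bench. Origin under the centre of the base plate, z up. A bronze bush turns loosely in the block; a screw runs from it to +y and carries the handwheel.
- bore (a point): Centre of the mouth of the upright pin bore (11.6 mm) in the block's flat top, 135 mm above the bench; axes as the bracket's. It runs down through block, bush and block. A pin put in while no hole is below stands by itself on the bush, 20 mm deep, leaning a little, head's top 206 mm above the bench. Fully home its head rests on the flat top: head's top 151 mm above the bench, nose 60 mm.
- bush_axis (a point): Centre of the bush (40 mm across), 95 mm above the bench, straight below the bore; fixed, axes as the bracket's; bush, screw and wheel turn as one about y, either way, without end, drag 0.08 N m. Their angle is not measured. Two 12 mm cross-holes at right angles run through it, so one comes under the bore each quarter turn; at the start none is there. A pin standing in the bore then falls some 45 mm.
- catch (a joint): Spring-loaded ball in the lower part of the bore, 69 mm above the bench: m pushed back, 0 when free, about 0.002 with the pin past it. A pin that has fallen into the bush locks the wheel and stops on this ball, its head some 5 to 12 mm short of home; pressing it on past the ball takes about 4 to 10 N.
- wheel_hub (a point): Centre of the handwheel, 95 mm above the bench and 105 mm to +y from the bore; fixed to the bracket, does not turn; axes as the bracket's. The rim is a round bar 14 mm thick, its centre line a circle of 80 mm radius about y, so its top lies 87 mm above this point. Three thinner spokes. The rim can be pinched from above, fingers on its two faces, and led round; drag about 1 N at the rim.
- spare_bush: Loose spare bronze bush, a flanged tube 54 mm across and 52 mm tall standing on the bench. Not needed.
- spanner: Loose spanner 220 mm long lying on the bench. Not needed.
Things that resemble listed ones, but are neither listed nor needed, are in the scene too. Leave any blue or purple look-alike of the pin alone.

How it is judged:
By the outcome, as a careful person would: the job done as asked, in the order asked, and still so for the second after the job is handed in, with the robot touching nothing.
It also fails if it takes over 58 s, if anything falls off the work surface, if the arm or the gripper's body presses on something with over 40 N, if the wrist force passes 120 N, or if a joint passes its speed limit or range.

## Working session

There is one attempt and no reset: what is moved stays moved. The work goes in short steps, Python scripts to look and compute and a tool call to move; the robot and the scene stay as the last step left them, time stands still between calls to the robot, and variables do not carry over. Pictures are saved under pics/ and viewed, at most 13 in all, crops included, and the job is handed in when it is done.

Besides the shell and the picture viewer there is one more tool, called after "Request:" as a command line: name --pt "numbers of a row" for each row, then --argument value for the rest. move_arm: Moves the arm, as the interface text tells. Shifts and turns lie within -1 to 1; 1 stands for 300 mm of shift or pi/4 rad of turn. Its arguments: {"type":"object","properties":{"xyz":{"type":"array"},"turn":{"type":"array"},"fingers":{"type":"number"}},"required":["xyz","turn"]}

```bash
ls; mkdir -p pics
cat > h.py <<'E'
import numpy as np, cv2
from plant import env
def cap(n):
    p,d=env.capture(n); return p,d
def undist(c,u,v):
    K=c["mtx"]; k=c["k1"]; x=(u-K[0][2])/K[0][0]; y=(v-K[1][2])/K[1][1]
    return cv2.undistortPoints(np.array([[[u,v]]],float),np.array(K,float),np.array([k,0,0,0],float))[0,0]
def ray(n,u,v):
    c=env.calibration(n); R=np.array(c["R"]); t=np.array(c["t"]); x,y=undist(c,u,v)
    return -R.T@t, R.T@np.array([x,y,1.0])
def onz(n,u,v,z):
    o,d=ray(n,u,v); return o+d*(z-o[2])/d[2]
def dep(n,u,v,D):
    o,d=ray(n,u,v); return o+d*D
def cloud(n,D):
    c=env.calibration(n); R=np.array(c["R"]); t=np.array(c["t"])
    v,u=np.mgrid[:400,:640]; pts=np.stack([u.ravel(),v.ravel()],1)[:,None].astype(float)
    xy=cv2.undistortPoints(pts,np.array(c["mtx"],float),np.array([c["k1"],0,0,0],float))[:,0]
    X=np.c_[xy,np.ones(len(xy))]*D.reshape(-1,1)
    P=(X-t)@R; P[D.ravel()==0]=np.nan
    return P.reshape(400,640,3)
E
python3 - <<'E'
from h import *
for n in("scene","top"):
    p,d=cap(n); cv2.imwrite(f"pics/{n}0.png",p[...,::-1]); np.save(n+"_d.npy",d); np.save(n+"_p.npy",p)
    c=env.calibration(n); print(n,c,-np.array(c["R"]).T@c["t"])
o=env.get_obs();print(o,env.hold_point_z)
E
```

```text
pics
scene {'mtx': array([[456.71205308,   0.        , 317.91235347],
       [  0.        , 456.71205308, 197.14778938],
       [  0.        ,   0.        ,   1.        ]]), 'k1': -0.08098833720416225, 'R': array([[ 0.03365198,  0.99942674,  0.00370731],
       [ 0.84006962, -0.02627629, -0.54184185],
       [-0.54143381,  0.02134844, -0.84047229]]), 't': array([ 0.02546245, -0.45474799,  1.31409163])} [ 1.09265675 -0.06545075  0.85796172]
top {'mtx': array([[404.08604474,   0.        , 316.00515051],
       [  0.        , 404.08604474, 197.27519487],
       [  0.        ,   0.        ,   1.        ]]), 'k1': -0.028993717177001426, 'R': array([[ 0.00953431, -0.99977939, -0.01871534],
       [-0.98527165, -0.00619709, -0.17088409],
       [ 0.17073041,  0.02006895, -0.98511338]]), 't': array([-0.02763733,  0.62159977,  0.91125814])} [ 0.45712866 -0.04206712  1.00339686]
{'time': 0.1, 'joints': array([ 1.14382509,  0.41182026, -0.01269893,  1.59691577,  0.00558633,
        1.1342692 , -0.08222991]), 'joint_velocities': array([-1.45411828e-03, -3.47910033e-04,  1.41071008e-03, -1.81329366e-03,
       -1.11389141e-03,  5.34857640e-04, -4.93391962e-05]), 'joint_efforts': array([ 3.96151401e-03, -5.89087665e+01,  6.44639991e-01, -2.91701388e+01,
       -5.36161498e-02,  1.45079001e-02,  3.30126932e-05]), 'position': array([ 0.21924826, -0.58478174,  0.18911129]), 'tcp_rot': array([-3.08987288e+00, -5.60263870e-01,  5.23102225e-04]), 'force': array([-0.69551046, -0.09265156, -0.12678093]), 'ft_torque': array([ 0.02377256,  0.02913016, -0.01533473]), 'grip_force': 0.0, 'finger_gap': 0.08773705662787197} 0.0187
```

View pics/scene0.png

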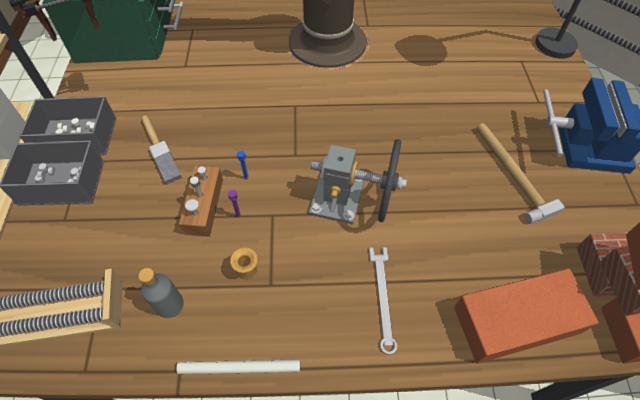

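View pics/top0.png

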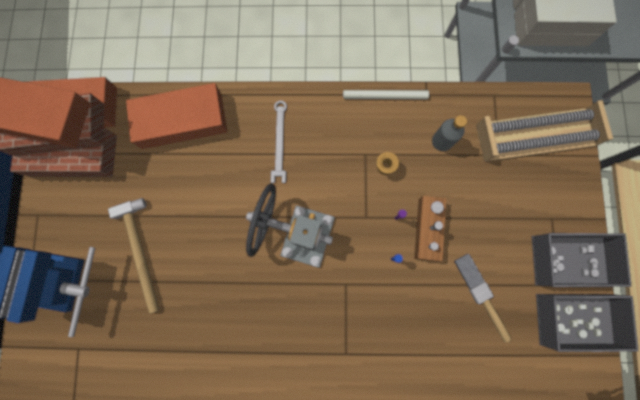

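The scene view shows the block at about (200,190) with three pins, the purple and blue look-alikes at (233,200) and (242,160), the bracket at (338,170) and the wheel at (392,180). In the top view the block is at (432,228), the bracket at (306,232) and the wheel at (261,220). The arm isn't drawn.

Run:
```python
from h import *
a=np.load("scene_p.npy")[...,::-1]; b=np.load("top_p.npy")[...,::-1]
r=lambda im,s:cv2.resize(im,None,fx=s,fy=s,interpolation=cv2.INTER_CUBIC)
A=r(a[150:245,170:255],5)[:, :400]; B=r(a[130:230,300:420],3.3); C=r(b[190:270,400:460],5);D=r(b[180:270,240:340],4)
H=np.zeros((600,800,3),np.uint8)
A=r(a[155:225,175:245],4.28);
def put(im,x,y):
    h,w=im.shape[:2]; h=min(h,600-y);w=min(w,800-x);H[y:y+h,x:x+w]=im[:h,:w]
put(r(a[155:240,175:250],4),0,0); put(r(a[130:230,305:415],3),300,0); put(r(b[190:265,400:450],3),640,0); put(r(b[180:270,240:340],2.8),300,320)
put(r(a[160:215,180:215],4),600,340)
cv2.imwrite("pics/crop.png",H)
P=cloud("top",np.load("top_d.npy")); Q=cloud("scene",np.load("scene_d.npy"))
for n,(P,box) in {"topRack":(P,(190,265,410,455)),"sceneRack":(Q,(155,240,175,225)),"topBr":(P,(195,275,280,340)),"scBr":(Q,(130,230,300,365))}.items():
    q=P[box[0]:box[1],box[2]:box[3]].reshape(-1,3); q=q[~np.isnan(q[:,0])]
    print(n,np.histogram(q[:,2],bins=np.arange(-.01,.16,.01)))
    for lo,hi in((.036,.054),(.06,.09),(.09,.115),(.128,.142)):
        s=q[(q[:,2]>lo)&(q[:,2]<hi)]
        if len(s)>5: print(lo,len(s),s.mean(0).round(4),cv2.minAreaRect((s[:,:2]*1000).astype(np.float32)))
```

```text
topRack (array([1119,  514,   66,   64,   68, 1289,    4,    8,  163,    5,   39,
         22,    0,    0,    0,    0]), array([-0.01,  0.  ,  0.01,  0.02,  0.03,  0.04,  0.05,  0.06,  0.07,
        0.08,  0.09,  0.1 ,  0.11,  0.12,  0.13,  0.14,  0.15]))
0.036 1322 [ 0.5478 -0.2946  0.0448] ((551.6012573242188, -297.719482421875), (57.557247161865234, 150.26780700683594), 83.71438598632812)
0.06 176 [ 0.5666 -0.2987  0.0757] ((553.5269165039062, -299.8001403808594), (26.600833892822266, 111.56536865234375), 86.98761749267578)
0.09 61 [ 0.5512 -0.2965  0.099 ] ((551.3317260742188, -297.62249755859375), (18.652856826782227, 15.946023941040039), 89.62113189697266)
sceneRack (array([1809,  352,  192,  139,  163, 1234,   41,   26,  192,   17,   64,
          8,    0,    0,    0,    0]), array([-0.01,  0.  ,  0.01,  0.02,  0.03,  0.04,  0.05,  0.06,  0.07,
        0.08,  0.09,  0.1 ,  0.11,  0.12,  0.13,  0.14,  0.15]))
0.036 1324 [ 0.562  -0.2939  0.0437] ((553.080810546875, -297.23773193359375), (58.5942268371582, 153.39010620117188), 83.66747283935547)
0.06 235 [ 0.5706 -0.2985  0.0748
[... 1140 characters left out ...]
,  621,    0]), array([-0.01,  0.  ,  0.01,  0.02,  0.03,  0.04,  0.05,  0.06,  0.07,
        0.08,  0.09,  0.1 ,  0.11,  0.12,  0.13,  0.14,  0.15]))
0.036 95 [ 0.5634 -0.0062  0.0441] ((562.3196411132812, -2.8216381072998047), (24.910839080810547, 58.479637145996094), 11.137188911437988)
0.06 300 [ 0.5658 -0.0083  0.0761] ((542.7789306640625, -3.88055419921875), (71.82072448730469, 86.62052154541016), 23.762460708618164)
0.09 476 [ 0.5507 -0.0043  0.1019] ((541.6829833984375, -5.127178192138672), (112.02208709716797, 58.450069427490234), 85.92268371582031)
0.128 647 [ 0.5374 -0.0012  0.1328] ((535.87548828125, -1.0960731506347656), (52.51222229003906, 62.85243606567383), 74.25480651855469)
```

View pics/crop.png

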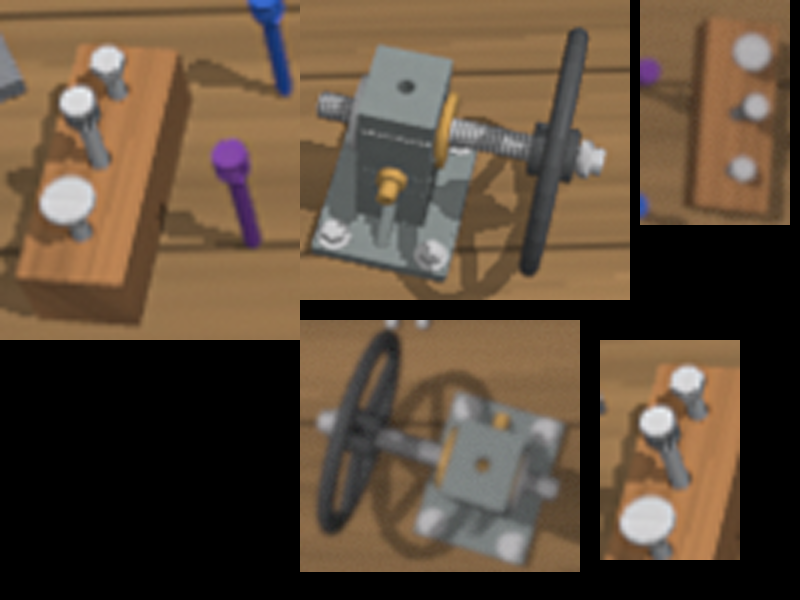

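The crop shows that the pin is the middle one in the block: it stands tallest, has a knob head and its top is about 0.10 m up. Its head is at scene (194,180) and top (439,225). The bore is at scene (340,159) and top (305,231).

Run:
```python
from h import *
im={n:np.load(n+"_p.npy") for n in("scene","top")}
def cen(n,u,v,r,f):
    g=cv2.cvtColor(im[n],cv2.COLOR_RGB2GRAY).astype(int); s=im[n].max(2).astype(int)-im[n].min(2)
    m=f(g,s).astype(np.uint8); w=np.zeros_like(m); w[v-r:v+r+1,u-r:u+r+1]=1
    k,l,st,c=cv2.connectedComponentsWithStats(m*w); i=1+st[1:,4].argmax(); print(n,c[i].round(2),st[i]); return c[i]
def tri(a,b):
    (o1,d1),(o2,d2)=ray("scene",*a),ray("top",*b)
    s=np.linalg.lstsq(np.c_[d1,-d2],o2-o1,rcond=None)[0]; p,q=o1+s[0]*d1,o2+s[1]*d2; return (p+q)/2,p-q
br=lambda g,s:(g>195)&(s<30)
a=cen("scene",194,180,8,br);b=cen("top",439,225,7,br)
print("pin tri",tri(a,b)); print(onz("scene",*a,.101),onz("top",*b,.101))
g=lambda G,s:G<85
for n,u,v in(("scene",340,159),("top",305,231)):
    G=cv2.cvtColor(im[n],cv2.COLOR_RGB2GRAY);print(G[v-4:v+5,u-5:u+6])
def dark(n,u,v,r):
    G=cv2.cvtColor(im[n],cv2.COLOR_RGB2GRAY).astype(float)[v-r:v+r+1,u-r:u+r+1]; W=np.clip(np.median(G)-8-G,0,None); yy,xx=np.mgrid[-r:r+1,-r:r+1]
    return u+(W*xx).sum()/W.sum(), v+(W*yy).sum()/W.sum()
a=dark("scene",340,159,4);b=dark("top",305,231,4);print(a,b,tri(a,b),onz("scene",*a,.135),onz("top",*b,.135))
# block top by plane intersection & wheel
for n in im:
    P=cloud(n,np.load(n+"_d.npy")); q=P.reshape(-1,3); G=cv2.cvtColor(im[n],cv2.COLOR_RGB2GRAY).ravel()
    s=q[(q[:,2]>.03)&(q[:,2]<.2)&(np.abs(q[:,0]-.56)<.14)&(q[:,1]>.06)&(q[:,1]<.16)&(G<80)]
    c=s.mean(0);e,V=np.linalg.eigh(np.cov((s-c).T)); print(n,len(s),c,e**.5,V[:,0],s.min(0),s.max(0))
    t=s[s[:,2]>.165]; print(t.mean(0))
```

```text
scene [193.95 179.58] [190 177   8   6  38]Traceback (most recent call last):
  File "<stdin>", line 11, in <module>
  File "<stdin>", line 6, in cen
ValueError: attempt to get argmax of an empty sequence
```

```bash
cat > m.py <<'E'
from h import *
im={n:np.load(n+"_p.npy") for n in("scene","top")}
def cen(n,u,v,r,f):
    g=cv2.cvtColor(im[n],cv2.COLOR_RGB2GRAY).astype(int); s=im[n].max(2).astype(int)-im[n].min(2)
    m=f(g,s).astype(np.uint8); w=np.zeros_like(m); w[v-r:v+r+1,u-r:u+r+1]=1
    k,l,st,c=cv2.connectedComponentsWithStats(m*w); i=1+st[1:,4].argmax(); print(n,c[i].round(2),st[i]); return c[i]
def tri(a,b):
    (o1,d1),(o2,d2)=ray("scene",*a),ray("top",*b)
    s=np.linalg.lstsq(np.c_[d1,-d2],o2-o1,rcond=None)[0]; p,q=o1+s[0]*d1,o2+s[1]*d2; return (p+q)/2,p-q
def dark(n,u,v,r):
    G=cv2.cvtColor(im[n],cv2.COLOR_RGB2GRAY).astype(float)[v-r:v+r+1,u-r:u+r+1]; W=np.clip(np.median(G)-8-G,0,None); yy,xx=np.mgrid[-r:r+1,-r:r+1]
    return u+(W*xx).sum()/W.sum(), v+(W*yy).sum()/W.sum()
E
python3 - <<'E'
from m import *
a=cen("scene",194,180,8,lambda g,s:(g>195)&(s<30));b=cen("top",439,225,7,lambda g,s:(s<35)&(g>160))
print("pin tri",tri(a,b)); print(onz("scene",*a,.101),onz("top",*b,.101))
for n,u,v in(("scene",340,159),("top",305,231)):
    G=cv2.cvtColor(im[n],cv2.COLOR_RGB2GRAY);print(G[v-4:v+5,u-5:u+6])
a=dark("scene",340,159,4);b=dark("top",305,231,4);print(a,b,tri(a,b),onz("scene",*a,.135),onz("top",*b,.135))
for n in im:
    P=cloud(n,np.load(n+"_d.npy")); q=P.reshape(-1,3); G=cv2.cvtColor(im[n],cv2.COLOR_RGB2GRAY).ravel()
    s=q[(q[:,2]>.03)&(q[:,2]<.2)&(np.abs(q[:,0]-.56)<.14)&(q[:,1]>.06)&(q[:,1]<.16)&(G<80)]
    c=s.mean(0);e,V=np.linalg.eigh(np.cov((s-c).T)); print(n,len(s),c,e**.5,V[:,0],s.min(0),s.max(0))
    t=s[s[:,2]>.165]; print(t.mean(0))
E
```

```text
scene [193.95 179.58] [190 177   8   6  38]
top [438.48 224.9 ] [436 222   6   7  29]
pin tri (array([ 0.55284887, -0.29799671,  0.09856355]), array([-3.05732639e-05,  1.14104638e-03, -3.26755054e-04]))
[ 0.5546813  -0.29663218  0.101     ] [ 0.55262361 -0.29792275  0.101     ]
[[144 145 145 145 143 142 142 144 144 144 144]
 [144 144 141 135 128 122 125 135 143 144 143]
 [144 144 131 112  93  77  82 107 132 143 145]
 [145 141 117  92  82  71  65  75 118 141 146]
 [144 142 118  91  80  71  64  76 120 143 146]
 [143 144 134 112  90  83  85 107 135 145 145]
 [144 145 145 139 125 120 124 137 146 146 145]
 [145 144 145 146 146 146 145 145 146 144 144]
 [144 144 145 145 145 145 144 144 143 143 143]]
[[131 128 128 126 125 127 125 131 128 129 130]
 [131 130 127 119 118 112 115 121 125 130 130]
 [129 127 122 109 101  98 104 112 122 128 129]
 [128 124 113  97  88  89  92 105 118 127 128]
 [131 123 110 100  95  92  93 106 116 127 131]
 [132 124 113 103 102 102 101 111 122 127 128]
 [129 127 120 112 106 109 110 117 124 127 130]
 [129 129 123 120 114 118 121 122 127 129 130]
 [130 128 131 124 123 126 127 127 129 131 131]]
(np.float64(340.1178133836004), np.float64(158.5014137606032)) (np.float64(304.73941368078175), np.float64(230.64820846905536)) (array([ 5.34825492e-01, -1.16192988e-04,  1.32617062e-01]), array([5.95807653e-05, 1.17842979e-03, 6.12869714e-05])) [5.36664310e-01 2.59221911e-04 1.35000000e-01] [ 0.53458044 -0.00082005  0.135     ]
scene 566 [0.60254221 0.08717582 0.13360198] [0.00711825 0.02800922 0.04158422] [-0.24288867 -0.96951662  0.03228968] [0.48772657 0.06354405 0.06394227] [0.6494071  0.11916796 0.18139999]
[0.56733405 0.09699766 0.17328283]
top 937 [0.55742835 0.09693745 0.12161945] [0.00555724 0.0439833  0.04522726] [ 0.28245084  0.95911464 -0.01790596] [0.4799597  0.06126871 0.03004116] [0.63994886 0.12549009 0.18335303]
[0.55958528 0.09811601 0.17447788]
```

Pin at about (0.5535, -0.2975) and bore at about (0.5355, 0.000). The bracket's yaw is -16.3° and the block's is -6.3°. The fingers now close along -69.4°, so I need a turn of about -27° (-0.6) for the pin.

Request:
move_arm --pt "1 0.86 0.03" --pt "1 0.86 0.03" --pt "1 0.86 0.03" --pt "1 0.86 0.03" --pt "1 0.86 0.03" --pt "1 0.86 0.03" --pt "1 0.86 0.03" --pt "1 0.86 0.03" --pt "1 0.86 0.03" --pt "1 0.86 0.03" --turn '[-0.6, -0.6, -0.6, -0.6, -0.6, -0.6, -0.6, -0.6, -0.6, -0.6]' --fingers 0.0

```text
time: 0.93
position: [0.523, -0.3224, 0.1986]
tcp_rot: [-3.135, 0.169, -0.001]
force: [0.2, 0.2, 0.5]
finger_gap: 0.0436
grip_force: 0.0
```

Request:
move_arm --pt "0.115 0.098 -0.1" --pt "0.115 0.098 -0.2" --pt "0.115 0.098 -0.2" --pt "0.115 0.098 -0.2" --turn '[0, 0, 0, 0]'

```text
time: 1.27
position: [0.5526, -0.2966, 0.1367]
tcp_rot: [-3.135, 0.174, 0.008]
force: [-0.7, -0.7, 0.3]
finger_gap: 0.0438
grip_force: 0.0
```

Request:
move_arm --pt "0 0 -0.08" --pt "0 0 -0.16" --pt "0 0 -0.21" --pt "0 0 -0.21" --pt "0 0 -0.21" --turn '[0, 0, 0, 0, 0]'

```text
time: 1.68
position: [0.5534, -0.2996, 0.0771]
tcp_rot: [3.136, -0.18, 0.0]
force: [0.6, 0.4, -0.1]
finger_gap: 0.044
grip_force: 0.0
```

Request:
move_arm --pt "0 0 0" --pt "0 0 0" --pt "0 0 0" --pt "0 0 0" --pt "0 0 0" --pt "0 0 0" --pt "0 0 0" --turn '[0, 0, 0, 0, 0, 0, 0]' --fingers 1.0

```text
time: 2.27
position: [0.554, -0.2977, 0.076]
tcp_rot: [3.137, -0.176, 0.0]
force: [0.4, -0.3, -1.1]
finger_gap: 0.0021
grip_force: 0.0
```

Run:
```python
from h import *
H=[]
for n,b in(("scene",(130,250,130,290)),("top",(160,280,360,520))):
    p,d=cap(n); np.save(n+"_p.npy",p);np.save(n+"_d.npy",d); H.append(cv2.resize(p[b[0]:b[1],b[2]:b[3],::-1],None,fx=2.5,fy=2.5,interpolation=cv2.INTER_CUBIC))
cv2.imwrite("pics/c2.png",np.hstack(H))
```

```text
(no output)
```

View pics/c2.png

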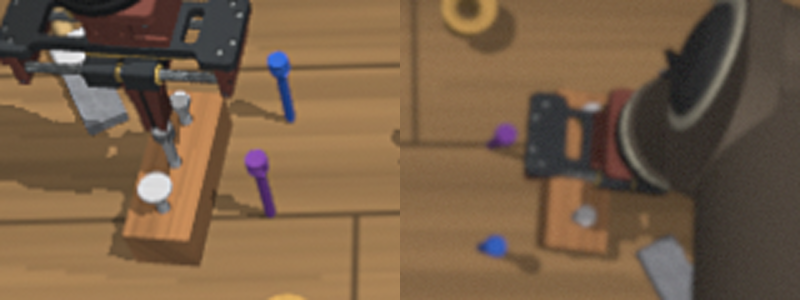

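The fingers are shut at scene crop (155,115), right by the pin. They seem to have closed beside the head, so I'll zoom in and check the depth.

Run:
```python
from h import *
p=np.load("scene_p.npy");D=np.load("scene_d.npy");Q=cloud("scene",D)
cv2.imwrite("pics/c3.png",cv2.resize(p[150:205,170:225,::-1],None,fx=9,fy=9,interpolation=cv2.INTER_CUBIC))
for v in range(168,200,2): print(v,[tuple((Q[v,u]*1000).round().astype(int)) if D[v,u]>0 else None for u in range(188,200,2)])
print(env.get_obs()["finger_gap"],env.get_obs()["position"])
```

```text
168 [(np.int64(566), np.int64(-295), np.int64(156)), (np.int64(566), np.int64(-291), np.int64(155)), (np.int64(567), np.int64(-287), np.int64(156)), (np.int64(559), np.int64(-286), np.int64(146)), (np.int64(548), np.int64(-287), np.int64(131)), (np.int64(503), np.int64(-301), np.int64(71))]
170 [(np.int64(567), np.int64(-296), np.int64(151)), (np.int64(566), np.int64(-292), np.int64(149)), (np.int64(567), np.int64(-288), np.int64(150)), (np.int64(562), np.int64(-286), np.int64(143)), (np.int64(549), np.int64(-288), np.int64(126)), (np.int64(510), np.int64(-299), np.int64(73))]
172 [(np.int64(564), np.int64(-299), np.int64(140)), (np.int64(566), np.int64(-294), np.int64(142)), (np.int64(566), np.int64(-290), np.int64(142)), (np.int64(561), np.int64(-288), np.int64(135)), (np.int64(553), np.int64(-287), np.int64(125)), (np.int64(544), np.int64(-287), np.int64(112))]
174 [(np.int64(563), np.int64(-300), np.int64(133)), (np.int64(565), np.int64(-296), np.int64(135)), (np.int64(565), np.int64(-292), np.int64(135)), (np.int64(564), np.int64(-288), np.int64(133)), (np.int64(555), np.int64(-
[... 2891 characters left out ...]
305), np.int64(45)), (np.int64(558), np.int64(-298), np.int64(53))]
196 [(np.int64(555), np.int64(-323), np.int64(42)), (np.int64(556), np.int64(-318), np.int64(43)), (np.int64(557), np.int64(-313), np.int64(44)), (np.int64(557), np.int64(-309), np.int64(44)), (np.int64(558), np.int64(-304), np.int64(46)), (np.int64(558), np.int64(-300), np.int64(45))]
198 [(np.int64(562), np.int64(-321), np.int64(45)), (np.int64(561), np.int64(-317), np.int64(43)), (np.int64(562), np.int64(-313), np.int64(43)), (np.int64(562), np.int64(-308), np.int64(44)), (np.int64(561), np.int64(-305), np.int64(43)), (np.int64(563), np.int64(-300), np.int64(44))]
0.000593879963075902 [ 0.55393934 -0.29773421  0.07581923]
```

View pics/c3.png

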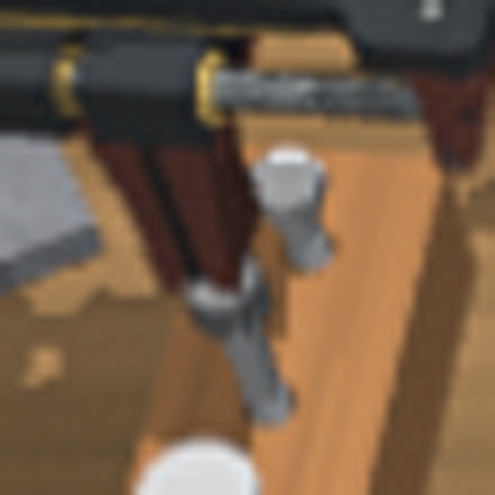

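The fingertips are just above the head, at z about 0.102 by depth, so they are about 25 mm higher than the reported TCP. Going 24 mm lower is safe under either reading. I'll open and descend with a force check.

Request:
move_arm --pt "0 0 0.03" --pt "0 0 0.03" --pt "0 0 0.03" --pt "0 0 0.03" --pt "0 0 0.03" --turn '[0, 0, 0, 0, 0]' --fingers 0.0

```text
time: 2.78
position: [0.5539, -0.2978, 0.0848]
tcp_rot: [3.137, -0.177, -0.0]
force: [0.2, -0.4, -0.1]
finger_gap: 0.0303
grip_force: 0.0
```

Request:
move_arm --pt "0 0 -0.03" --pt "0 0 -0.06" --pt "0 0 -0.09" --pt "0 0 -0.11" --pt "0 0 -0.11" --pt "0 0 -0.11" --turn '[0, 0, 0, 0, 0, 0]'

```text
time: 3.28
position: [0.5535, -0.2976, 0.051]
tcp_rot: [-3.136, 0.176, 0.002]
force: [-0.2, 0.7, 0.5]
finger_gap: 0.0439
grip_force: 0.0
```

Run:
```python
from h import *
p,D=cap("scene"); np.save("scene_p.npy",p);np.save("scene_d.npy",D);Q=cloud("scene",D)
cv2.imwrite("pics/c4.png",cv2.resize(p[140:215,165:240,::-1],None,fx=7,fy=7,interpolation=cv2.INTER_CUBIC))
o=env.get_obs();print(o["position"],o["force"],o["finger_gap"])
```

```text
[ 0.55389622 -0.29777968  0.05158684] [-0.30318447  0.1574006   0.18601466] 0.04378653174626196
```

View pics/c4.png

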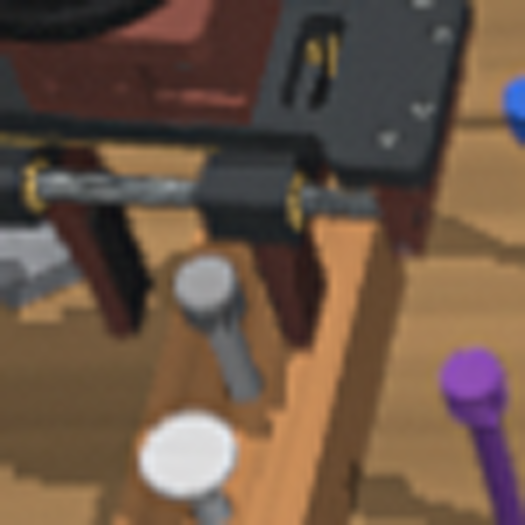

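The head at crop (207,280) is now between the fingers, whose tips are at (125,330) and (300,345). I'll check the tip depth.

Run:
```python
from h import *
D=np.load("scene_d.npy");Q=cloud("scene",D)
for u in (181,182,183,207,208): print(u,[(v,*(Q[v,u]*1000).round()) for v in range(178,192,2)])
```

```text
181 [(178, np.float64(558.0), np.float64(-320.0), np.float64(112.0)), (180, np.float64(560.0), np.float64(-321.0), np.float64(108.0)), (182, np.float64(562.0), np.float64(-322.0), np.float64(103.0)), (184, np.float64(561.0), np.float64(-323.0), np.float64(96.0)), (186, np.float64(562.0), np.float64(-325.0), np.float64(90.0)), (188, np.float64(563.0), np.float64(-326.0), np.float64(84.0)), (190, np.float64(509.0), np.float64(-355.0), np.float64(-3.0))]
182 [(178, np.float64(554.0), np.float64(-320.0), np.float64(107.0)), (180, np.float64(557.0), np.float64(-320.0), np.float64(104.0)), (182, np.float64(560.0), np.float64(-320.0), np.float64(101.0)), (184, np.float64(562.0), np.float64(-321.0), np.float64(97.0)), (186, np.float64(562.0), np.float64(-323.0), np.float64(90.0)), (188, np.float64(562.0), np.float64(-325.0), np.float64(83.0)), (190, np.float64(509.0), np.float64(-352.0), np.float64(-2.0))]
183 [(178, np.float64(550.0), np.float64(-320.0), np.float64(101.0)), (180, np.float64(555.0), np.float64(-319.0), np.float64(101.0)), (182, np.float64(557.0), np.float64(-320.0), np.float
[... 480 characters left out ...]
t64(569.0), np.float64(-268.0), np.float64(105.0)), (186, np.float64(568.0), np.float64(-270.0), np.float64(96.0)), (188, np.float64(567.0), np.float64(-272.0), np.float64(87.0)), (190, np.float64(543.0), np.float64(-282.0), np.float64(45.0))]
208 [(178, np.float64(559.0), np.float64(-265.0), np.float64(111.0)), (180, np.float64(560.0), np.float64(-266.0), np.float64(106.0)), (182, np.float64(561.0), np.float64(-267.0), np.float64(100.0)), (184, np.float64(568.0), np.float64(-266.0), np.float64(102.0)), (186, np.float64(568.0), np.float64(-267.0), np.float64(96.0)), (188, np.float64(568.0), np.float64(-269.0), np.float64(89.0)), (190, np.float64(567.0), np.float64(-271.0), np.float64(80.0))]
```

The real fingertips sit about 26 mm above the reported TCP, and I'll use that offset from here on. With that, the grasp point is at z about 0.096, on the head, so I'll go 3 mm lower and close.

Request:
move_arm --pt "0 0 -0.01" --pt "0 0 -0.01" --pt "0 0 -0.01" --pt "0 0 -0.01" --pt "0 0 -0.01" --pt "0 0 -0.01" --turn '[0, 0, 0, 0, 0, 0]' --fingers 1.0

```text
time: 3.83
position: [0.5541, -0.2979, 0.0491]
tcp_rot: [3.136, -0.177, 0.001]
force: [-0.2, -0.1, 0.6]
finger_gap: 0.0161
grip_force: 30.0
```

Request:
move_arm --pt "0 0 0.06" --pt "0 0 0.18" --pt "0 0 0.3" --pt "0 0 0.42" --pt "0 0 0.5" --pt "0 0 0.5" --turn '[0, 0, 0, 0, 0, 0]'

```text
time: 4.33
position: [0.5567, -0.2991, 0.2052]
tcp_rot: [3.133, -0.177, 0.014]
force: [0.2, 0.1, -0.5]
finger_gap: 0.0159
grip_force: 30.0
```

Run:
```python
from h import *
p,D=cap("scene"); np.save("scene_p.npy",p);np.save("scene_d.npy",D)
cv2.imwrite("pics/c5.png",cv2.resize(p[80:230,130:280,::-1],None,fx=3,fy=3,interpolation=cv2.INTER_CUBIC))
o=env.get_obs();print(o["position"],o["force"],o["finger_gap"],o["grip_force"])
```

```text
[ 0.55553485 -0.29854911  0.2021724 ] [ 0.12735655 -0.82734248 -1.96435875] 0.01646460934419918 29.999832808971405
```

View pics/c5.png

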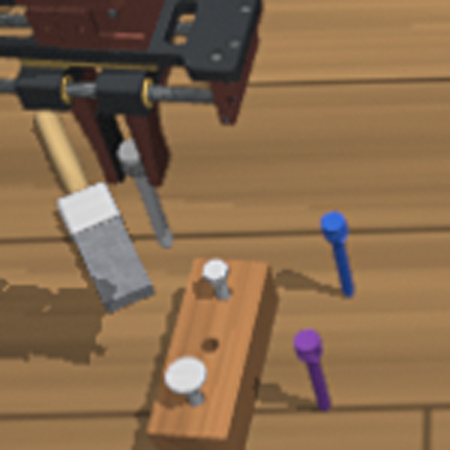

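The pin is held by its head (crop (130,152), nose (167,243)). The block's middle hole is empty and the other two pins are undisturbed. Checking the tilt.

Run:
```python
from h import *
print(onz("scene",172.7,128.5,.254),onz("scene",185.7,160.5,.163))
D=np.load("scene_d.npy");Q=cloud("scene",D)
for u,v in((173,130),(175,135),(179,144),(182,150),(184,156),(185,159)): print((Q[v,u]*1000).round())
```

```text
[ 0.55197207 -0.30064258  0.254     ] [ 0.55327251 -0.29892919  0.163     ]
[ 557. -299.  255.]
[ 564. -296.  251.]
[ 562. -296.  223.]
[ 558. -296.  201.]
[ 561. -295.  187.]
[ 560. -296.  177.]
```

Request:
move_arm --pt "-0.006 0.1 0" --pt "-0.013 0.22 0" --pt "-0.02 0.34 0" --pt "-0.028 0.46 0" --pt "-0.035 0.58 0" --pt "-0.042 0.7 0" --pt "-0.05 0.82 0" --pt "-0.06 0.93 0" --pt "-0.06 0.993 0" --pt "-0.06 0.993 0" --turn '[0, 0, 0, 0, 0, 0, 0, 0, 0, 0]'

```text
time: 5.22
position: [0.5348, 0.0059, 0.1976]
tcp_rot: [-3.135, 0.165, 0.003]
force: [0.0, -0.4, -1.6]
finger_gap: 0.0162
grip_force: 30.0
```

Run:
```python
from h import *
H=[]
for n,b in(("scene",(60,200,270,410)),("top",(160,300,230,370))):
    p,D=cap(n); np.save(n+"_p.npy",p);np.save(n+"_d.npy",D)
    H.append(cv2.resize(p[b[0]:b[1],b[2]:b[3],::-1],None,fx=2.8,fy=2.8,interpolation=cv2.INTER_CUBIC))
cv2.imwrite("pics/c6.png",np.hstack(H))
o=env.get_obs();print(o["position"],o["force"],o["finger_gap"],o["grip_force"])
```

```text
[5.35194507e-01 4.87446590e-04 1.97656967e-01] [-0.22769373 -1.35971641 -0.819924  ] 0.01659455695511845 29.99971568584442
```

View pics/c6.png

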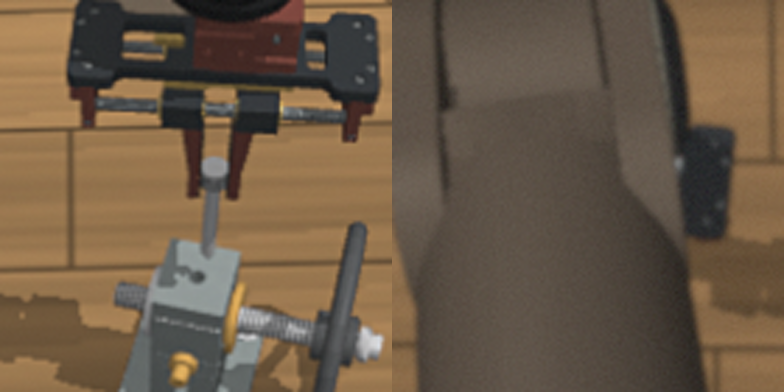

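The pin hangs over the block: nose at crop (208,252), bore at (197,275). I'll check the alignment with scene rays.

Run:
```python
from h import *
p=np.load("scene_p.npy");g=cv2.cvtColor(p,cv2.COLOR_RGB2GRAY)
print(g[138:154,336:352])
print(onz("scene",344.3,149.5,.158),onz("scene",340.12,158.5,.135)); print(env.get_obs()["position"])
```

```text
[[123 122 121 121 123 122 107  96 100 103 101  99 115 122 122 121]
 [119 119 118 118 119 118 102  95 102 104 100  97 110 118 116 116]
 [114 113 113 114 114 114 100  96 102 104  99 100 110 113 114 112]
 [115 115 113 115 115 113 100  96 102 104  98  99 110 114 114 114]
 [116 117 116 118 117 112 100  97 102 103  98 104 115 117 116 117]
 [121 120 120 120 121 115 100  99 103 104  96 111 120 121 121 120]
 [121 121 121 121 121 116 100  98 102 102 101 115 121 121 121 121]
 [131 130 127 126 125 117 101  96 101 102 114 123 125 126 124 125]
 [151 147 144 141 137 120 101  97 101 107 120 129 129 128 128 128]
 [155 156 157 158 155 131 103  96 104 120 127 130 130 125 124 124]
 [154 155 157 157 156 129 100  99 112 124 132 141 141 137 133 132]
 [153 153 154 155 154 134 104 101 114 124 139 152 156 155 152 149]
 [152 152 152 152 152 140 113 103 112 124 139 152 155 154 154 154]
 [151 153 150 152 154 155 137 115 114 128 146 154 155 154 152 152]
 [153 152 151 152 152 155 153 139 130 144 153 154 153 153 152 152]
 [153 153 152 151 152 153 154 153 151 154 154 154 153 153 153 154]]
[0.53241892 0.00770525 0.158     ] [5.36660894e-01 2.63798366e-04 1.35000000e-01]
[5.35194507e-01 4.87446590e-04 1.97656967e-01]
```

Request:
move_arm --pt "0 0 -0.03" --pt "0 0 -0.06" --pt "0 0 -0.08" --pt "0 0 -0.095" --pt "0 0 -0.105" --pt "0 0 -0.105" --turn '[0, 0, 0, 0, 0, 0]'

```text
time: 5.82
position: [0.5355, -0.0003, 0.1664]
tcp_rot: [3.136, -0.177, -0.002]
force: [-0.7, -0.2, -0.4]
finger_gap: 0.0163
grip_force: 30.0
```

Request:
move_arm --pt "0 0 -0.01" --pt "0 0 -0.02" --pt "0 0 -0.03" --pt "0 0 -0.03" --turn '[0, 0, 0, 0]'

```text
time: 6.15
position: [0.5357, 0.0, 0.1578]
tcp_rot: [3.136, -0.177, -0.001]
force: [-0.4, -1.0, -0.7]
finger_gap: 0.0161
grip_force: 30.0
```

Request:
move_arm --pt "0 0 -0.005" --pt "0 0 -0.005" --pt "0 0 -0.005" --pt "0 0 -0.005" --pt "0 0 -0.005" --turn '[0, 0, 0, 0, 0]' --fingers -0.2

```text
time: 6.57
position: [0.5361, 0.0002, 0.157]
tcp_rot: [-3.137, 0.176, -0.001]
force: [0.1, -0.4, -0.4]
finger_gap: 0.0458
grip_force: 0.0
```

Request:
move_arm --pt "0 0 0.05" --pt "0 0 0.12" --pt "0 0 0.2" --pt "0 0 0.28" --pt "0 0 0.28" --turn '[0, 0, 0, 0, 0]'

```text
time: 6.98
position: [0.5384, 0.0004, 0.2457]
tcp_rot: [-3.136, 0.177, -0.011]
force: [0.7, -0.2, -0.5]
finger_gap: 0.053
grip_force: 0.0
```

Run:
```python
from h import *
p,D=cap("scene"); np.save("scene_p.npy",p);np.save("scene_d.npy",D);Q=cloud("scene",D)
b=(60,215,290,420)
cv2.imwrite("pics/c7.png",cv2.resize(p[b[0]:b[1],b[2]:b[3],::-1],None,fx=3.5,fy=3.5,interpolation=cv2.INTER_CUBIC))
o=env.get_obs();print(o["position"],o["force"],o["finger_gap"])
q=Q.reshape(-1,3);s=q[(abs(q[:,0]-.536)<.02)&(abs(q[:,1])<.02)&(q[:,2]>.14)&(q[:,2]<.225)];print(len(s),np.percentile(s,[1,50,99],axis=0))
```

```text
[5.37530195e-01 2.63071541e-04 2.43440954e-01] [-0.90100842  0.11009448 -0.07951018] 0.05267910021429711
166 [[ 0.53227365 -0.01070349  0.14174118]
 [ 0.54148314 -0.00253016  0.19451209]
 [ 0.54844502  0.00624608  0.20566189]]
```

View pics/c7.png

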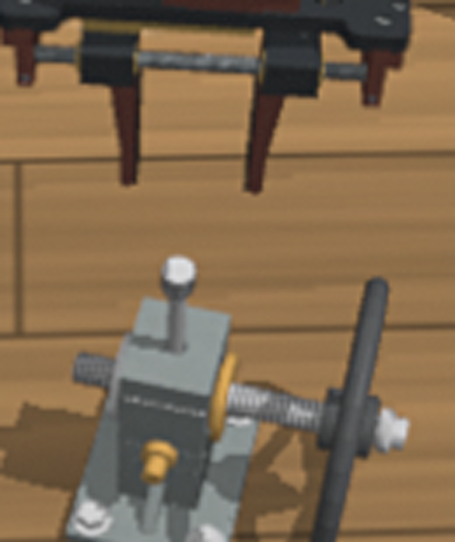

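The pin stands in the bore with its head top at 0.206, as described. Next is the rim. The hub is at about (0.5652, 0.1008), and I'll pinch 40° back from the top, at (0.516, 0.115). First I'll move above that point.

Request:
move_arm --pt "-0.016 0.1 0.03" --pt "-0.033 0.2 0.03" --pt "-0.05 0.3 0.03" --pt "-0.066 0.383 0.0" --pt "-0.066 0.383 -0.1" --pt "-0.066 0.383 -0.15" --pt "-0.066 0.383 -0.15" --pt "-0.066 0.383 -0.15" --turn '[0, 0, -0.1, -0.222, -0.222, -0.222, -0.222, -0.222]'

```text
time: 7.7
position: [0.5153, 0.1147, 0.1948]
tcp_rot: [3.108, -0.449, -0.004]
force: [1.6, 0.1, -0.1]
finger_gap: 0.0526
grip_force: 0.0
```

Run:
```python
from h import *
p,D=cap("scene"); np.save("scene_p.npy",p);np.save("scene_d.npy",D);Q=cloud("scene",D)
b=(60,215,310,440)
cv2.imwrite("pics/c8.png",cv2.resize(p[b[0]:b[1],b[2]:b[3],::-1],None,fx=3.5,fy=3.5,interpolation=cv2.INTER_CUBIC))
o=env.get_obs();print(o["position"],o["tcp_rot"],o["force"],o["finger_gap"])
```

```text
[0.51622209 0.1147765  0.19595045] [ 3.10910288e+00 -4.49413281e-01 -7.82654408e-04] [0.32724963 0.82369843 0.94479188] 0.05272257249397118
```

View pics/c8.png

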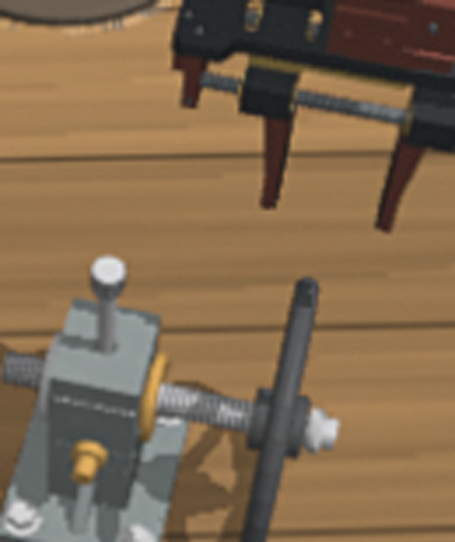

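The fingers straddle the plane of the rim (tips at (268,205) and (383,230), rim top at (307,283)), and the pin still stands. I'll descend and pinch.

Request:
move_arm --pt "0 0 -0.08" --pt "0 0 -0.16" --pt "0 0 -0.23" --pt "0 0 -0.287" --pt "0 0 -0.287" --turn '[0, 0, 0, 0, 0]'

```text
time: 8.17
position: [0.5151, 0.1141, 0.1079]
tcp_rot: [3.108, -0.45, -0.005]
force: [-0.4, 0.3, -0.7]
finger_gap: 0.0525
grip_force: 0.0
```

Request:
move_arm --pt "0 0 0" --pt "0 0 0" --pt "0 0 0" --pt "0 0 0" --pt "0 0 0" --pt "0 0 0" --turn '[0, 0, 0, 0, 0, 0]' --fingers 1.0

```text
time: 8.67
position: [0.5165, 0.115, 0.1104]
tcp_rot: [-3.109, 0.449, -0.001]
force: [-0.9, -4.0, 1.4]
finger_gap: 0.0161
grip_force: 4.5
```

Request:
move_arm --pt "0 0 0" --pt "0 0 0" --pt "0.007 -0.002 0.006" --pt "0.014 -0.004 0.0115" --pt "0.021 -0.006 0.017" --pt "0.029 -0.0085 0.022" --turn '[0, 0, 0, 0, 0, 0]'

```text
time: 9.17
position: [0.5226, 0.1118, 0.1153]
tcp_rot: [3.107, -0.449, -0.008]
force: [-6.4, -3.1, -0.6]
finger_gap: 0.0134
grip_force: 30.0
```

Request:
move_arm --pt "0.0076 -0.0022 0.005" --pt "0.0155 -0.0045 0.0093" --pt "0.0234 -0.0068 0.0135" --pt "0.0315 -0.0092 0.0175" --pt "0.0315 -0.0092 0.0175" --turn '[0, 0, 0, 0, 0]'

```text
time: 9.58
position: [0.5329, 0.1088, 0.1209]
tcp_rot: [3.108, -0.449, -0.006]
force: [-4.4, -3.5, 0.7]
finger_gap: 0.0132
grip_force: 30.0
```

Request:
move_arm --pt "0.0082 -0.0024 0.0036" --pt "0.0166 -0.0048 0.007" --pt "0.025 -0.0073 0.01" --pt "0.0336 -0.0098 0.0127" --pt "0.0336 -0.0098 0.0127" --turn '[0, 0, 0, 0, 0]'

```text
time: 10.0
position: [0.5431, 0.1059, 0.1246]
tcp_rot: [3.108, -0.449, -0.005]
force: [-5.1, -3.2, -0.6]
finger_gap: 0.0137
grip_force: 30.0
```

Request:
move_arm --pt "0.0086 -0.0025 0.0024" --pt "0.0173 -0.0051 0.0045" --pt "0.0261 -0.0076 0.0063" --pt "0.0349 -0.0102 0.0077" --pt "0.0349 -0.0102 0.0077" --turn '[0, 0, 0, 0, 0]'

```text
time: 10.42
position: [0.5536, 0.1028, 0.1268]
tcp_rot: [3.108, -0.449, -0.005]
force: [-3.1, -3.6, -1.2]
finger_gap: 0.0134
grip_force: 30.0
```

```bash
cat > pin.py <<'E'
from h import *
p,D=cap("scene"); Q=cloud("scene",D); q=Q.reshape(-1,3)
s=q[(abs(q[:,0]-.536)<.025)&(abs(q[:,1])<.02)&(q[:,2]>.14)&(q[:,2]<.225)]; print("head top",len(s),np.percentile(s[:,2],98) if len(s) else None)
o=env.get_obs();print(o["time"],o["position"],o["force"],o["finger_gap"])
E
python3 pin.py
```

```text
head top 187 0.20474378899840875
10.4667 [0.55359867 0.10280838 0.12677494] [-3.8533523  -3.57500169 -1.66801315] 0.013015615378576291
```

Request:
move_arm --pt "0.0089 -0.0026 0.0011" --pt "0.0178 -0.0052 0.002" --pt "0.0267 -0.0078 0.0024" --pt "0.0356 -0.0104 0.0026" --pt "0.0356 -0.0104 0.0026" --turn '[0, 0, 0, 0, 0]'

```text
time: 10.88
position: [0.5642, 0.0997, 0.1275]
tcp_rot: [3.108, -0.449, -0.005]
force: [-2.9, -2.8, -2.9]
finger_gap: 0.0134
grip_force: 30.0
```

Request:
move_arm --pt "0.0089 -0.0026 -0.0002" --pt "0.0178 -0.0052 -0.0006" --pt "0.0267 -0.0078 -0.0015" --pt "0.0356 -0.0104 -0.0026" --pt "0.0356 -0.0104 -0.0026" --turn '[0, 0, 0, 0, 0]'

```text
time: 11.3
position: [0.5749, 0.0966, 0.1266]
tcp_rot: [3.108, -0.449, -0.006]
force: [-3.1, -2.5, -3.9]
finger_gap: 0.0131
grip_force: 30.0
```

Request:
move_arm --pt "0.0088 -0.0026 -0.0015" --pt "0.0176 -0.0052 -0.0032" --pt "0.0263 -0.0077 -0.0053" --pt "0.0349 -0.0102 -0.0077" --pt "0.0349 -0.0102 -0.0077" --turn '[0, 0, 0, 0, 0]'

```text
time: 11.72
position: [0.5841, 0.0939, 0.1244]
tcp_rot: [3.107, -0.449, -0.009]
force: [-9.8, -1.8, 2.1]
finger_gap: 0.0134
grip_force: 30.0
```

```bash
python3 pin.py
```

```text
head top 89 0.15815835489398203
11.7667 [0.58401462 0.09392272 0.12446061] [-8.56270858 -2.88218045  2.65991017] 0.013443644934115553
```

The pin has caught. The force stepped up and the head dropped to 0.158, 7 mm short of home. I'll let go of the rim and rise.

Request:
move_arm --pt "-0.004 0.001 0" --pt "-0.004 0.001 0" --pt "-0.004 0.001 0" --pt "-0.004 0.001 0" --pt "-0.004 0.001 0" --pt "-0.004 0.001 0" --turn '[0, 0, 0, 0, 0, 0]' --fingers -0.2

```text
time: 12.27
position: [0.5858, 0.0949, 0.1256]
tcp_rot: [-3.109, 0.449, -0.001]
force: [-0.8, 0.6, -0.4]
finger_gap: 0.0499
grip_force: 0.0
```

Request:
move_arm --pt "0 0 0.08" --pt "0 0 0.18" --pt "0 0 0.28" --pt "0 0 0.3" --pt "0 0 0.3" --turn '[0, 0, 0, 0, 0]'

```text
time: 12.68
position: [0.5871, 0.0951, 0.2181]
tcp_rot: [-3.108, 0.449, -0.008]
force: [-0.6, 0.3, -0.3]
finger_gap: 0.0529
grip_force: 0.0
```

```bash
python3 pin.py
```

```text
head top 91 0.15792898087202875
12.7333 [0.58599642 0.09482498 0.21604677] [-0.9002913  -0.36110486 -1.36905464] 0.05291338684739857
```

Request:
move_arm --pt "-0.06 -0.1 0" --pt "-0.11 -0.21 0" --pt "-0.167 -0.316 0" --pt "-0.167 -0.316 -0.07" --pt "-0.167 -0.316 -0.15" --pt "-0.167 -0.316 -0.22" --pt "-0.167 -0.316 -0.22" --pt "-0.167 -0.316 -0.22" --turn '[0, 0, 0, 0, 0, 0, 0, 0]' --fingers 1.0

```text
time: 13.4
position: [0.5338, -0.0002, 0.1476]
tcp_rot: [3.109, -0.449, -0.007]
force: [-0.4, 0.2, 0.7]
finger_gap: 0.0027
grip_force: 0.0
```

Request:
move_arm --pt "0 0 -0.01" --pt "0 0 -0.02" --pt "0 0 -0.03" --pt "0 0 -0.04" --pt "0 0 -0.05" --pt "0 0 -0.05" --turn '[0, 0, 0, 0, 0, 0]'

```text
time: 13.9
position: [0.5351, -0.0001, 0.134]
tcp_rot: [3.109, -0.449, -0.001]
force: [0.8, -0.5, 0.3]
finger_gap: 0.0006
grip_force: 0.0
```

Request:
move_arm --pt "0 0 -0.005" --pt "0 0 -0.01" --pt "0 0 -0.015" --pt "0 0 -0.015" --turn '[0, 0, 0, 0]'

```text
time: 14.23
position: [0.5352, -0.0001, 0.1296]
tcp_rot: [3.109, -0.449, -0.001]
force: [0.6, 0.9, -0.9]
finger_gap: 0.0005
grip_force: 0.0
```

Request:
move_arm --pt "0 0 -0.005" --pt "0 0 -0.01" --pt "0 0 -0.01" --turn '[0, 0, 0]'

```text
time: 14.48
position: [0.5352, -0.0001, 0.1266]
tcp_rot: [3.109, -0.449, -0.001]
force: [-0.3, -0.9, -0.3]
finger_gap: 0.0005
grip_force: 0.0
```

Request:
move_arm --pt "0 0 -0.005" --pt "0 0 -0.01" --pt "0 0 -0.015" --pt "0 0 -0.015" --turn '[0, 0, 0, 0]'

```text
time: 14.82
position: [0.5357, 0.0003, 0.1229]
tcp_rot: [-3.109, 0.449, -0.001]
force: [-0.8, 0.0, 4.3]
finger_gap: 0.0004
grip_force: 2.1
```

```bash
python3 pin.py
```

```text
head top 262 0.21448320468131576
14.8667 [5.35705766e-01 3.27592314e-04 1.22941337e-01] [-1.50114443  1.00614081  3.53500487] 0.0004704974611433976
```

Request:
move_arm --pt "0 0 -0.004" --pt "0 0 -0.008" --pt "0 0 -0.008" --turn '[0, 0, 0]'

```text
time: 15.12
position: [0.5356, 0.0003, 0.1205]
tcp_rot: [-3.109, 0.448, -0.001]
force: [-1.4, 1.7, 4.6]
finger_gap: 0.0003
grip_force: 2.6
```

Request:
move_arm --pt "0 0 -0.004" --pt "0 0 -0.008" --pt "0 0 -0.008" --turn '[0, 0, 0]'

```text
time: 15.37
position: [0.5357, 0.0005, 0.1187]
tcp_rot: [-3.109, 0.448, -0.001]
force: [-4.3, -0.1, 10.1]
finger_gap: 0.0006
grip_force: 5.0
```

Request:
move_arm --pt "0 0 -0.004" --pt "0 0 -0.008" --pt "0 0 -0.008" --turn '[0, 0, 0]'

```text
time: 15.62
position: [0.5358, 0.0005, 0.1183]
tcp_rot: [-3.109, 0.449, -0.003]
force: [-10.8, 0.4, 29.3]
finger_gap: 0.0007
grip_force: 14.3
```

Run:
```python
from h import *
p,D=cap("scene");Q=cloud("scene",D)
b=(95,195,300,400)
cv2.imwrite("pics/c9.png",cv2.resize(p[b[0]:b[1],b[2]:b[3],::-1],None,fx=5,fy=5,interpolation=cv2.INTER_CUBIC))
```

```text
(no output)
```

View pics/c9.png

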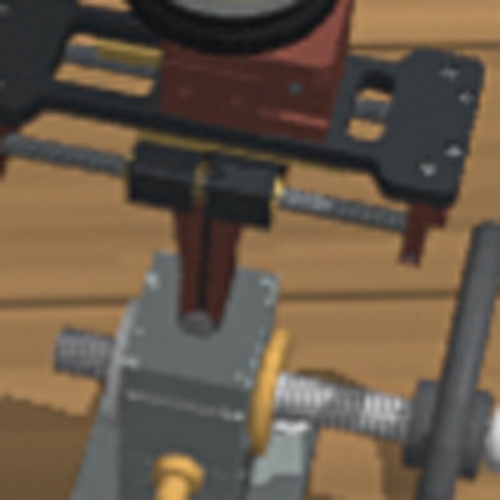

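The head looks down on the block under the fingers at (200,320), and the stop has gone stiff. I'll back off and measure.

Request:
move_arm --pt "0 0 0.05" --pt "0 0 0.15" --pt "0 0 0.27" --pt "0 0 0.4" --pt "0 0 0.5" --pt "0 0 0.5" --turn '[0, 0, 0, 0, 0, 0]'

```text
time: 16.17
position: [0.5384, 0.0001, 0.2717]
tcp_rot: [-3.108, 0.449, -0.015]
force: [1.6, 0.2, 0.9]
finger_gap: 0.0003
grip_force: 0.0
```

```bash
cat >> pin.py <<'E'
t=s[s[:,2]>.146]; print(len(t),np.median(t,axis=0),np.percentile(t[:,2],[50,80,95]))
b=q[(abs(q[:,0]-.536)<.03)&(abs(q[:,1])<.03)&(q[:,2]>.125)&(q[:,2]<.139)];print("block top",np.median(b[:,2]))
b=(95,195,290,420)
cv2.imwrite("pics/c10.png",cv2.resize(p[b[0]:b[1],b[2]:b[3],::-1],None,fx=5,fy=5,interpolation=cv2.INTER_CUBIC))
E
python3 pin.py
```

```text
head top 76 0.15124764915149638
16.2167 [ 5.37248797e-01 -5.56695024e-05  2.68456888e-01] [ 0.88515851  0.66690434 -0.43520365] 0.000847255998773291
58 [ 0.5380827  -0.00222355  0.14892437] [0.14892437 0.14994767 0.15102548]
block top 0.13288262825400973
```

View pics/c10.png

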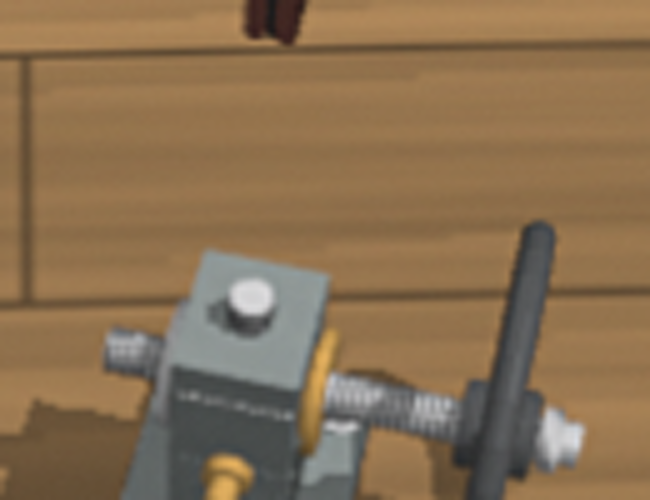

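The head sits on the block: its top is 16 mm above the block's flat top, which is home. The arm is clear, so I'll hand in.

```bash
python3 -c "
from plant import env
print(env.job_done())"
```

```text
the job is handed in; nothing more can be done
None
```

The cross pin is fully home in the bracket: its head measured 16 mm above the block's flat top, so it is seated. I let go and handed the job in at about 16 s. The last press reached 29 N at the wrist once the head was down, above the 4–10 N the catch needs but under the 40 N limit.

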